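File the clipboard into the rack by feel

TASK

Slide the blue clipboard along the desk, plain edge first, into the empty bottom bay of the wooden rack until it presses gently up against the sprung stop hidden inside, and leave it resting against that stop. Push it, do not lift it, do not ram the stop, and leave the other things on the desk where they stand.

Things in the scene. Friction and masses are not known exactly. Their poses are not given: they have to be found in the camera images.
- clipboard: Blue plastic case clipboard flat on the desk, 150 long (its x) x 110 wide (its y) x 10 mm thick, 0.18 to 0.35 kg. Origin: centre of its underside; +x points to the plain leading edge. A low steel clip lies at the -x end. Sliding friction on the desk about 0.5 to 2 N. One-point pushes turn it; two points set apart on one edge push it straight and square it up.
- clipboard_front (a point): Middle of the clipboard's leading edge, 75 mm ahead (+x) of its origin, 5 mm above the desk. At the opposite end the clip (70 mm along y, 4 to 22 mm from that edge, top 15 mm above the desk) stays outside the rack.
- rack: Wooden rack fixed to the desk, 57 high, 142 wide (its y), 161 mm deep (its x). Origin: on the desk in the middle of the bottom bay's mouth; +x points into the bay. The bottom bay is empty, floored by the desk, 114 wide, 13 mm high. The two bays above hold a green and an orange clipboard that stick out 20 mm, at heights from 19 to 52 mm.
- bay_guides (a point): Point on the rack's middle line, 20 mm in front of the mouth (rack x = -20 mm), on the desk, between the tips of the two flared guide noses, 19 mm high, that lead into the bottom bay: about 127 mm apart at their tips, narrowing to 114 mm at the mouth.
- cushion (a joint): How far the sprung stop hidden in the bottom bay is pressed (m): 0 untouched, 0.024 at most. Its face spans the bay 80 to 110 mm inside the mouth, different each time and not shown by this value. It resists with 1 N + 0.45 N/mm, besides the clipboard's friction; let go, it keeps 3 to 6 mm at most. Right: pressed 2 to 12 mm (4 to 7 N of push); over 16 is rammed, under 1.5 at the end is not home.
- mug: Red mug, 82 mm across, 92 mm high; origin at the centre of its foot. A bystander.
- pen_holder: Clear acrylic pen holder, 75 mm square, 100 mm high, with three pens up to 155 mm high; origin at the centre of its foot. A bystander.
- tape_dispenser: Steel tape dispenser, 130 mm long (its x), 55 mm wide, 79 mm high; origin at the centre of its foot. A bystander.
- eraser: Yellow eraser 60 x 28 x 16 mm; origin at the centre of its underside. A bystander.
There are look-alikes about, which are no part of the job. Several things have the shape of the clipboard; the one meant has the colours described above. There is more than one size of the rack; the one meant has the size given above.

How it is judged (in metres and radians):
On the way, in this order (a step that is already met when the one before it is completed fails the run):
1. the clipboard's plain edge is 20 mm or more inside the bottom bay (x of clipboard_front in the frame of rack above 0.02 m and y of clipboard_front in the frame of rack between -0.006 and 0.006 m), for 0.1 s.
2. the clipboard presses the hidden stop by 2 mm or more (value of joint cushion above 0.002 m and x of clipboard_front in the frame of rack above 0.07 m and y of clipboard_front in the frame of rack between -0.004 and 0.004 m), for 0.1 s.
At the end, for the whole second after the job is handed in: The clipboard lies flat on the desk and at rest, its plain edge over 70 mm inside the bottom bay, within 4 mm of the bay's middle line and 0.05 rad of its direction, still pressing the hidden stop by 1.5 to 16 mm; the mug, pen holder, tape dispenser and eraser within 20 mm of where they began (x of clipboard_front in the frame of rack above 0.07 m and y of clipboard_front in the frame of rack between -0.004 and 0.004 m and angle between the x axis of clipboard and the x axis of rack, either way round below 0.05 rad and height (world z) of clipboard below 0.004 m and angle between clipboard's own z axis and vertical below 0.03 rad and value of joint cushion between 0.0015 and 0.016 m and linear speed of clipboard below 0.01 m/s and distance of each of mug, pen_holder, tape_dispenser, eraser from where it was at the start of the episode below 0.02 m); the robot touches nothing.
It fails at once if the stop is rammed: pressed in more than 16 mm (value of joint cushion above 0.016 m).
It fails at once if the clipboard is lifted: its origin more than 10 mm above the desk, or tilted over 0.12 rad (height (world z) of clipboard above 0.01 m or angle between clipboard's own z axis and vertical above 0.12 rad).
It fails at once if a bystander is moved more than 20 mm or tipped (distance of any of mug, pen_holder, tape_dispenser, eraser from where it was at the start of the episode above 0.02 m or angle between any of mug, pen_holder, tape_dispenser, eraser's own z axis and vertical above 0.3 rad).
It also fails if it takes over 64 s, if anything falls off the work surface, if the arm or the gripper's body presses on something with over 40 N, if the wrist force passes 120 N, or if a joint passes its speed limit or range.

ROBOT

A 6-joint arm with a two-finger parallel gripper is mounted at the origin on the work surface. World frame = base frame: x ahead of the robot, y to its left, z up, the work surface at z = 0. Lengths are in mm, angles in rad, forces in N, time in s.
With the tool pointing down it reaches from about 350 to 975 mm from the base axis. Payload 7.1 kg.
Tool frame: the origin (TCP) lies midway between the tips of the shut fingers; the grasp point (between the pads) lies 19 mm behind it (ctrl.grasp_offset is the distance from the TCP to the grasp point, in mm); z points along the fingers, y is the line along which they close (so a half turn about z gives the same grasp; the last joint's range is limited). The gripper opens to 88 mm and grips with 3 to 60 N. Pads are 20 mm wide; open, the fingers measure 115 mm over their backs; the gripper's body (75 mm by 178 mm) begins 61 mm behind the grasp point.
Start: joints at [-1.179, 0.423, 1.63, -0, 1.089, -0.019], TCP at [249.605, -572.977, 222.675] pointing down, gripper open.
Joint ranges: [-3, 3], [-0.9, 2.11], [0.09, 2.58], [-1.31, 4.45], [0.11, 2.69], [-2.54, 2.54]. Speed limits (rad/s): [2.39, 2.39, 3.01, 3.14, 3.14, 3.14].

INTERFACE

Orientations are given as a rotation vector (axis times angle).
In Python, from workcell import ctrl gives the robot as it stands. The module is installed in compiled form; this text tells all that it offers.
- The arm moves only by the tool servo_tool, never from a script. Its argument "rows" is a list of rows, each a list of 7 numbers: the turn, a rotation vector about the tool's x, y, z as a fraction of full scale, then the shift along the tool's x, y, z as a fraction of full scale, then the finger opening in mm, from 0 to 87.8. A call has 1 to 10 rows; each row is the pose to reach, as a shift and turn from the pose commanded when the call began, along the tool's axes at that moment; what a row does not reach only later rows make up. Full scale, the value 1, is 20 cm for a shift and 1.5 rad for a turn. A row lasts 1/8 s, in which the tool goes at most 62.5 mm and 10.7 degrees, less where a joint would pass 70% of its speed; a pose out of reach is approached as far as the arm can. A call with a number of a shift or a turn outside -1 to 1 is refused whole. A call with a gripper value outside its range is refused whole. The fingers move at their own pace and stop on an object; the grip force is fixed at half the most. Time passes only in rows, so rows that repeat a pose let the fingers close. It gives the time, the measured TCP pose, the force, the opening and the grip force at its end, in the units of the state.
- ctrl.get_obs(): the state, without advancing time (a new reading comes with each control period).
- ctrl.get_image(name): name is "scene" or "top" or "wrist"; returns (picture, depth): 384x512x3 uint8, red, green, blue; 384x512 float32, mm along the optical axis (not along the pixel's ray), 0 where there is no reading.
- ctrl.camera_info(name): a dict with "intrinsics" (3x3 intrinsics, pixels), "k1" (the pictures are not rectified: a ray, as slopes to the right and down, at radius r is drawn at 1 + k1 r^2 times it, then the intrinsics apply), "R" (3x3) and "t" (3): a world point X has camera coordinates R X + t. Camera axes: x right, y down, z forward; pixel columns grow to the right and rows downward; lengths in mm; the calibration is good to about 2 mm. A picture is of the moment at which its call begins: read the wrist's pose just before it. camera_info takes no time and is no camera call; for the wrist camera it gives the pose at the moment of the call.
- ctrl.close_job(): hands the job in; it is judged then, once.
The state is a dict: "t": time; "qpos": joint angles; "qvel": joint speeds; "joint_torque": joint torques, N m; "ee_pos": TCP position; "orientation": TCP orientation; "ft_force": force on the tool from outside, world axes, zero at the start; "moment": the same for the moment, N m; "width": finger opening in mm; "grasp_force": force on a finger pad.
Only numpy, scipy, OpenCV 4.12 (cv2) and the standard library are available. Lean on these libraries where they do the work, as an engineer would, in place of code of your own. Each camera call takes 0.05 s, during which the arm holds its last target. There are 200 camera calls.

## Working session

There is one attempt and no reset: what is moved stays moved. The work goes in short steps, Python scripts to look and compute and a tool call to move; the robot and the scene stay as the last step left them, time stands still between calls to the robot, and variables do not carry over. Pictures are saved under pics/ and viewed, at most 10 in all, crops included, and the job is handed in when it is done.

Besides the shell and the picture viewer there is one more tool, called after ">>>" as name([rows], argument=value, ...), one row to a line, values as JSON. servo_tool: Moves the arm, as the interface text tells. Its arguments: {"type":"object","properties":{"rows":{"type":"array","items":{"type":"array","items":{"type":"number"}}}},"required":["rows"]}

```bash
mkdir -p pics
cat > h.py <<'E'
import numpy as np, cv2
from workcell import ctrl
def grab(n):
    ci=ctrl.camera_info(n); im,d=ctrl.get_image(n); return im,d,ci
def save(f,im): cv2.imwrite(f,cv2.cvtColor(im,cv2.COLOR_RGB2BGR))
def rays(px,ci):
    K=np.array(ci["intrinsics"],float);p=np.array(px,float).reshape(-1,1,2)
    u=cv2.undistortPoints(p,K,np.array([ci["k1"],0,0,0,0.]))[:,0]
    return np.c_[u,np.ones(len(u))]
def plane(px,ci,z):
    R=np.array(ci["R"]);t=np.array(ci["t"]).ravel();d=rays(px,ci)@R;c=-R.T@t
    return c+d*((z-c[2])/d[:,2])[:,None]
def cloud(d,ci):
    v,u=np.mgrid[:384,:512]; r=rays(np.c_[u.ravel(),v.ravel()],ci)
    R=np.array(ci["R"]);t=np.array(ci["t"]).ravel()
    return ((r*d.reshape(-1,1)-t)@R).reshape(384,512,3)
E
python3 - <<'E'
from h import *
o=ctrl.get_obs();print(o["t"],o["ee_pos"],o["orientation"],ctrl.grasp_offset)
for n in("scene","top"):
    im,d,ci=grab(n);save(f"pics/{n}0.png",im);np.savez(f"{n}0.npz",im=im,d=d)
    R=np.array(ci["R"]);print(n,-R.T@np.array(ci["t"]).ravel(),R[2],ci["k1"],ci["intrinsics"])
E
```

```text
0.0 [ 249.40790863 -572.45903544  221.89128621] [-3.07402977e+00 -6.40400347e-01  3.87494865e-04] 18.700000000000003
scene [ 917.86203266 -617.15307978  769.32751446] [-0.37235259  0.5950924  -0.7121928 ] -0.030223168495286345 [[352.64618073   0.         263.81780895]
 [  0.         352.64618073 198.84400695]
 [  0.           0.           1.        ]]
top [ 4.44476542e+02 -7.31925119e-02  1.29985042e+03] [ 0.06850182 -0.0096229  -0.99760458] -0.09740478992292637 [[392.93270722   0.         247.48467051]
 [  0.         392.93270722 188.05587159]
 [  0.           0.           1.        ]]
```

View pics/scene0.png

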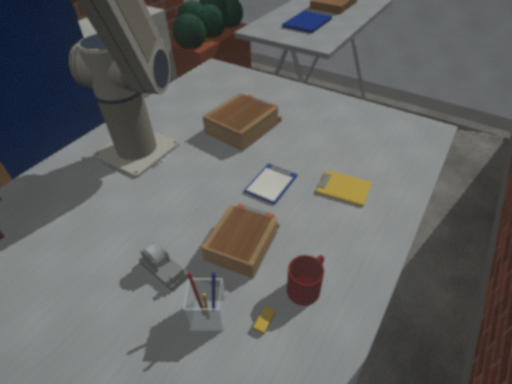

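View pics/top0.png

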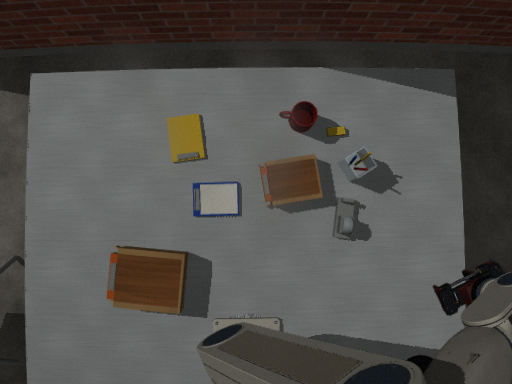

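The top view shows the blue clipboard with its white sheet at about (216,199) and its clip on the left. There are two racks: a smaller one at (292,180) with its mouth to the left, and a bigger one at (148,280). A yellow clipboard lies at (187,138), and the bystanders are on the right. I'll measure these and check the sizes in a crop.

Run:
```python
from h import *
ci=ctrl.camera_info("top");f=np.load("top0.npz");im,d=f["im"],f["d"];P=cloud(d,ci)
print("desk z",np.median(P[210:300,380:440,2]), "z at clipboard",np.median(P[195:205,210:230,2]))
hsv=cv2.cvtColor(im,cv2.COLOR_RGB2HSV)
def rect(m,z,name):
    n,l,s,_=cv2.connectedComponentsWithStats(m.astype(np.uint8))
    for i in range(1,n):
        if s[i,4]<500: continue
        ys,xs=np.where(l==i)
        c=cv2.findContours((l==i).astype(np.uint8),0,1)[0][0][:,0]
        w=plane(c,ci,z)[:,:2].astype(np.float32); r=cv2.minAreaRect(w)
        print(name,s[i].tolist(),[np.round(q,1) for q in r],np.round(cv2.boxPoints(r),0).tolist())
blue=(hsv[...,0]>105)&(hsv[...,0]<130)&(hsv[...,1]>120)
m=np.zeros_like(blue);m[160:240,170:260]=blue[160:240,170:260]
m=cv2.morphologyEx(m.astype(np.uint8),cv2.MORPH_CLOSE,np.ones((9,9)))
rect(m,10,"clip")
top=(P[...,2]>48)&(P[...,2]<66)&(d>0);top[:,330:]=0;top[:,:100]=0
top=cv2.morphologyEx(top.astype(np.uint8),cv2.MORPH_OPEN,np.ones((3,3)))
print("ztop",np.median(P[170:195,280:310,2]),np.median(P[265:300,130:170,2]))
rect(top,57,"racks")
wood=(hsv[...,0]<20)&(hsv[...,1]>90);wood[:,330:]=0;wood[:150]=0;wood[:,:100]=0
rect(cv2.morphologyEx(wood.astype(np.uint8),cv2.MORPH_OPEN,np.ones((3,3))),57,"wood")
save("pics/crop.png",cv2.resize(im[140:240,160:420],None,fx=3,fy=3,interpolation=2))
```

```text
desk z 0.003971414582835318 z at clipboard 9.567848903554992
ztop 56.591522328527006 73.97200231535079
racks [263, 155, 60, 51, 2306] [array([ 553.6, -151.5]), array([142.2, 179.4]), np.float64(8.4)] [[470.0, -73.0], [497.0, -251.0], [637.0, -230.0], [611.0, -52.0]]
wood [261, 155, 61, 50, 2301] [array([ 554. , -149.9]), array([140. , 181.3]), np.float64(8.3)] [[472.0, -70.0], [498.0, -250.0], [636.0, -229.0], [610.0, -50.0]]
wood [107, 246, 81, 68, 4448] [array([246.9, 311.9]), array([245.5, 195.1]), np.float64(83.9)] [[137.0, 200.0], [331.0, 179.0], [357.0, 424.0], [163.0, 444.0]]
```

View pics/crop.png

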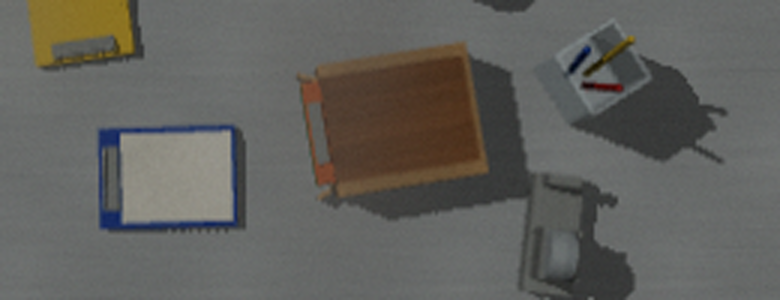

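The small rack measures 142 x 180 mm including the 20 mm overhang, with its top at 57 mm, so it is the one meant. The big one's top is at 74 mm. The blue clipboard fits too: clip on the left, plain edge toward the rack mouth. Next I need its pose.

```bash
cat >> h.py <<'E'
RO=np.array([543.,-81.5]);RA=np.radians(-81.5)
def rack(p):
    c,s=np.cos(RA),np.sin(RA);q=np.atleast_2d(p)[:,:2]-RO
    return np.c_[q@[c,s],q@[-s,c]]
def bluemask(im):
    b=im.astype(int);return ((b[...,2]>b[...,0]*1.5+10)&(b[...,2]>b[...,1]*1.2+5)).astype(np.uint8)
E
python3 - <<'E'
from h import *
for n,roi in(("top",(160,240,170,260)),("scene",(150,215,235,310))):
    ci=ctrl.camera_info(n);f=np.load(n+"0.npz");im,d=f["im"],f["d"]
    a,b,c,e=roi;m=np.zeros((384,512),np.uint8);m[a:b,c:e]=bluemask(im)[a:b,c:e]
    pts=np.argwhere(m)[:,::-1];print(n,len(pts),pts.min(0),pts.max(0))
    w=plane(pts,ci,10)[:,:2].astype(np.float32);r=cv2.minAreaRect(w);bx=cv2.boxPoints(r)
    print(r,bx.round(1).tolist(),rack(bx).round(1).tolist(),"centre",rack(np.array([r[0]])).round(1))
# rack edges from scene: top wood
ci=ctrl.camera_info("scene");f=np.load("scene0.npz");P=cloud(f["d"],ci)
m=((abs(P[...,2]-57)<6)&(P[...,0]>440)&(P[...,0]<660)&(P[...,1]<-30)&(P[...,1]>-270)).astype(np.uint8)
m=cv2.morphologyEx(m,cv2.MORPH_OPEN,np.ones((3,3)))
c=max(cv2.findContours(m,0,1)[0],key=cv2.contourArea)[:,0]
r=cv2.minAreaRect(plane(c,ci,57)[:,:2].astype(np.float32));print("rack scene",r,rack(cv2.boxPoints(r)).round(1).tolist())
E
```

```text
top 252 [193 182] [238 215]
((500.28717041015625, 93.30697631835938), (148.3489227294922, 108.51553344726562), 89.23333740234375) [[445.0, 19.899999618530273], [553.5, 18.399999618530273], [555.5, 166.6999969482422], [447.0, 168.1999969482422]] [[-114.7, -81.9], [-97.3, 25.2], [-243.7, 49.1], [-261.1, -58.0]] centre [[-179.2  -16.4]]
scene 31 [267 165] [295 202]
((533.616943359375, 116.10831451416016), (85.1404800415039, 173.2971649169922), 38.32326889038086) [[446.5, 157.6999969482422], [554.0, 21.700000762939453], [620.7000122070312, 74.5], [513.2999877929688, 210.5]] [[-250.8, -60.1], [-100.5, 26.1], [-142.8, 100.0], [-293.2, 13.8]] centre [[-196.8   19.9]]
rack scene ((555.6199340820312, -153.94142150878906), (144.9379119873047, 178.92025756835938), 8.508963584899902) [[-15.9, -70.7], [163.0, -70.7], [163.0, 74.3], [-16.0, 74.2]]
```

```bash
cat >> h.py <<'E'
from scipy.spatial.transform import Rotation as Ro
def unrack(x,y):
    c,s=np.cos(RA),np.sin(RA);return RO+np.array([c*x-s*y,s*x+c*y])
def plan(rx,ry,z,head):
    "row numbers to put TCP at rack (rx,ry), height z, tool y at head rad relative to rack x"
    o=ctrl.get_obs();R=Ro.from_rotvec(o["orientation"]).as_matrix()
    p=np.r_[unrack(rx,ry),z];dp=(p-o["ee_pos"])@R/200
    h=RA+head;y=np.array([np.cos(h),np.sin(h),0]);zz=np.array([0,0,-1.]);T=np.c_[np.cross(y,zz),y,zz]
    tr=Ro.from_matrix(R.T@T).as_rotvec()/1.5
    print("t",round(o["t"],2),"rack",rack(o["ee_pos"]).round(1),"z",o["ee_pos"][2].round(1),"target",p.round(0),"turn",tr.round(3),"shift",dp.round(3),"q6",o["qpos"][5].round(2),"F",o["ft_force"].round(1),"w",o["width"])
E
python3 -c "
from h import *
plan(-182,-105,120,0)"
```

```text
t 0.1 rack [[ 442.3 -362.9]] z 222.0 target [412.  83. 120.] turn [-0.001  0.     0.175] shift [ 2.055 -2.679  0.514] q6 -0.02 F [-0.5  0.4  0.2] w 87.946213420398
```

>>> servo_tool([
  [0,0,0,0.7,-0.9,0,87],
  [0,0,0,0.7,-0.9,0,87],
  [0,0,0,0.7,-0.9,0,87],
  [0,0,0,0.7,-0.9,0,87],
  [0,0,0,0.7,-0.9,0,87],
])

```text
t: 0.72
ee_pos: [306.1, -349.6, 222.5]
orientation: [-3.073, -0.645, 0.001]
ft_force: [-0.0, -1.6, -0.2]
width: 86.8
grasp_force: 0.0
```

>>> servo_tool([
  [0,0,0,0.7,-0.9,0,87],
  [0,0,0,0.7,-0.9,0,87],
  [0,0,0,0.7,-0.9,0,87],
  [0,0,0,0.7,-0.9,0,87],
  [0,0,0,0.7,-0.9,0,87],
])

```text
t: 1.35
ee_pos: [363.3, -130.0, 222.8]
orientation: [3.074, 0.646, 0.001]
ft_force: [0.0, -0.6, 0.0]
width: 86.9
grasp_force: 0.0
```

>>> servo_tool([
  [0,0,0.175,0.65,-0.88,0.4,87],
  [0,0,0.175,0.65,-0.88,0.4,87],
  [0,0,0.175,0.65,-0.88,0.4,87],
  [0,0,0.175,0.65,-0.88,0.4,87],
  [0,0,0.175,0.65,-0.88,0.4,87],
  [0,0,0.175,0.65,-0.88,0.4,87],
])

```text
t: 2.1
ee_pos: [411.8, 81.1, 142.5]
orientation: [3.133, 0.232, -0.001]
ft_force: [-0.4, 0.4, 0.5]
width: 87.3
grasp_force: 0.0
```

Run:
```python
from h import *
plan(-182,-105,3,0)
im,d,ci=grab("wrist");save("pics/w1.png",im);np.savez("w1.npz",im=im,d=d)
P=cloud(d,ci);m=bluemask(im)&(d>0)
pts=np.argwhere(m)[:,::-1];print(len(pts))
w=plane(pts,ci,10)[:,:2].astype(np.float32);r=cv2.minAreaRect(w);print(r,rack(cv2.boxPoints(r)).round(1).tolist())
```

```text
t 2.1 rack [[-180.2 -105.7]] z 142.5 target [412.  83.   3.] turn [ 0.  0. -0.] shift [ 0.004 -0.009  0.697] q6 1.59 F [-0.4  0.4  0.5] w 87.30017450472906
4426
((376.5726318359375, 80.35873413085938), (358.7673645019531, 509.6426696777344), 8.859237670898438) [[-438.4, -321.7], [71.3, -318.5], [69.0, 40.3], [-440.6, 37.1]]
```

View pics/w1.png

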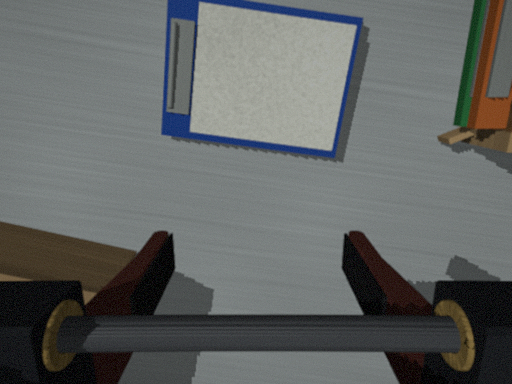

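The wrist view shows the blue clipboard with its near corners at (164,134) and (335,157) and its front far corner at (361,17). The clip is on the left and the rack's guide nose is at (455,137).

Run:
```python
from h import *
ci=ctrl.camera_info("wrist")
print(rack(plane([[164,134],[335,157],[361,17],[440,137],[345,235],[172,235]],ci,10)).round(1).tolist())
print(rack(plane([[440,137]],ci,19)).round(1))
print(rack(plane([[345,235],[172,235]],ci,142)).round(1))
```

```text
[[-259.6, -62.1], [-112.9, -81.9], [-100.2, 26.8], [-25.5, -65.1], [-99.0, -155.1], [-259.6, -154.9]]
[[-30.2 -64. ]]
[[-135.1  -98.3]
 [-223.8  -98.2]]
```

>>> servo_tool([
  [0,0,0,0,0,0.3,87],
  [0,0,0,0,0,0.6,87],
  [0,0,0,0,0,0.69,87],
  [0,0,0,0,0,0.69,87],
])

```text
t: 2.65
ee_pos: [410.9, 80.4, 3.9]
orientation: [3.133, 0.228, -0.004]
ft_force: [0.0, -0.3, 0.5]
width: 86.9
grasp_force: 0.0
```

>>> servo_tool([
  [0,0,0,0.03,0,0,87],
  [0,0,0,0.06,0,0,87],
  [0,0,0,0.08,0,0,87],
  [0,0,0,0.1,0,0,87],
  [0,0,0,0.12,0,0,87],
  [0,0,0,0.14,0,0,87],
  [0,0,0,0.16,0,0,87],
  [0,0,0,0.175,0,0,87],
  [0,0,0,0.19,0,0,87],
  [0,0,0,0.2,0,0,87],
])

```text
t: 3.9
ee_pos: [451.1, 88.1, 4.6]
orientation: [-3.133, -0.233, 0.0]
ft_force: [-1.1, -0.1, -1.1]
width: 87.2
grasp_force: 0.6
```

```bash
cat >> h.py <<'E'
def wclip(fn=None,below=None):
    "clipboard quad in wrist view: blue+paper mask corners at z=10, in rack frame"
    im,d,ci=grab("wrist")
    if fn: save(fn,im)
    np.savez("w.npz",im=im,d=d)
    return im,d,ci
def tclip(fn=None):
    im,d,ci=grab("top")
    if fn: save(fn,im)
    P=cloud(d,ci);m=bluemask(im);ok=(d>0)&(P[...,2]<20)&(P[...,0]>380)&(P[...,0]<640)&(P[...,1]>-100)&(P[...,1]<250)
    pts=np.argwhere(m&ok)[:,::-1]
    w=plane(pts,ci,10)[:,:2].astype(np.float32);r=cv2.minAreaRect(w)
    print("top",len(pts),np.round(r[1],1),"centre",rack(np.array([r[0]])).round(1),rack(cv2.boxPoints(r)).round(1).tolist())
E
python3 - <<'E'
from h import *
plan(-182,-64,3,0); tclip(); wclip("pics/w2.png")
E
```

```text
t 3.9 rack [[-181.4  -65.8]] z 4.6 target [453.  89.   3.] turn [-0.  0.  0.] shift [ 0.009 -0.003  0.008] q6 1.59 F [-1.1 -0.1 -1.1] w 87.23170804553504
top 130 [ 80.8 150.3] centre [[-184.7   14.8]] [[-259.9, -25.4], [-109.7, -25.9], [-109.4, 55.0], [-259.7, 55.5]]
```

View pics/w2.png

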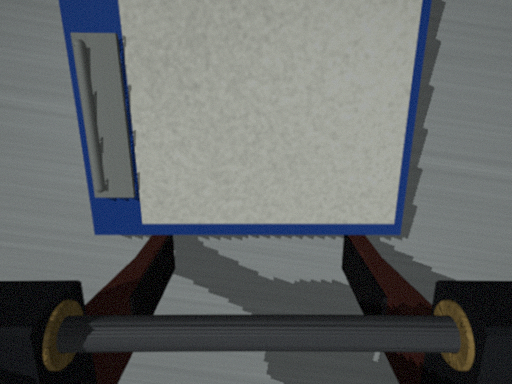

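The clipboard is now square to the fingers. Its near edge is level at row 235, and the top view puts it centred at rack y≈0 with x from -260 to -110. I'll back off, rise and go round to the rear edge.

>>> servo_tool([
  [0,0,0,-0.08,0,0,87],
  [0,0,0,-0.08,0,-0.2,87],
  [0,0,0,-0.08,0,-0.5,87],
  [0,0,0,-0.08,0,-0.6,80],
  [0,0,0,-0.08,0,-0.6,74],
])

```text
t: 4.62
ee_pos: [435.4, 85.8, 125.9]
orientation: [-3.133, -0.233, -0.006]
ft_force: [0.0, 0.0, 0.3]
width: 75.2
grasp_force: 0.0
```

Run:
```python
from h import *
plan(-284,0.5,110,np.pi/2); tclip()
```

```text
t 4.62 rack [[-181.4  -81.7]] z 125.9 target [502. 199. 110.] turn [ 0.002 -0.002 -1.047] shift [ 0.411 -0.513  0.081] q6 1.59 F [0.  0.  0.3] w 75.19988742552775
top 137 [ 94.3 150.4] centre [[-184.7    8.2]] [[-260.1, -38.6], [-109.8, -39.4], [-109.3, 55.0], [-259.6, 55.8]]
```

>>> servo_tool([
  [0,0,-0.95,0.41,-0.51,0.08,74],
  [0,0,-0.95,0.41,-0.51,0.08,74],
  [0,0,-0.95,0.41,-0.51,0.08,74],
  [0,0,-0.95,0.41,-0.51,0.08,74],
  [0,0,-0.95,0.41,-0.51,0.08,74],
  [0,0,-0.95,0.41,-0.51,0.08,74],
  [0,0,-0.95,0.41,-0.51,0.08,74],
  [0,0,-0.95,0.41,-0.51,0.08,74],
  [0,0,-0.95,0.41,-0.51,0.08,74],
])

```text
t: 5.8
ee_pos: [499.8, 198.2, 106.7]
orientation: [-2.219, -2.222, 0.005]
ft_force: [0.8, 0.5, -0.0]
width: 74.2
grasp_force: 0.0
```

Run:
```python
from h import *
plan(-284,0.5,3,np.pi/2); tclip("pics/t2.png")
```

```text
t 5.8 rack [[-283.    -1.4]] z 106.7 target [502. 199.   3.] turn [-0.002  0.001 -0.098] shift [0.007 0.01  0.518] q6 0.35 F [ 0.8  0.5 -0. ] w 74.15737781177404
top 246 [110.  150.2] centre [[-184.7    0.3]] [[-259.9, -54.5], [-109.8, -55.0], [-109.4, 55.0], [-259.6, 55.5]]
```

View pics/t2.png

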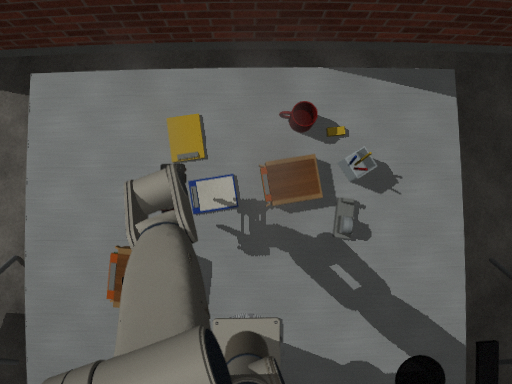

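The top view shows the clipboard at (214,194), square to and in line with the rack mouth at (265,184). I'll finish the turn and go down behind the clip edge.

>>> servo_tool([
  [0,0,-0.098,0.007,0.01,0.25,74],
  [0,0,-0.098,0.007,0.01,0.45,74],
  [0,0,-0.098,0.007,0.01,0.515,74],
  [0,0,-0.098,0.007,0.01,0.515,74],
])

```text
t: 6.35
ee_pos: [502.6, 199.9, 5.0]
orientation: [-2.05, -2.379, 0.003]
ft_force: [-0.9, -0.1, 0.4]
width: 73.7
grasp_force: 0.0
```

Run:
```python
from h import *
plan(-179,0,4,np.pi/2)
```

```text
t 6.35 rack [[-284.3    1.6]] z 5.0 target [517.  96.   4.] turn [-0.001  0.     0.   ] shift [-0.526 -0.008  0.005] q6 0.21 F [-0.9 -0.1  0.4] w 73.70631840464094
```

>>> servo_tool([
  [0,0,0,-0.02,-0.002,0,74],
  [0,0,0,-0.05,-0.004,0,74],
  [0,0,0,-0.08,-0.008,0,74],
  [0,0,0,-0.11,-0.008,0,74],
  [0,0,0,-0.14,-0.008,0,74],
  [0,0,0,-0.17,-0.008,0,74],
  [0,0,0,-0.2,-0.008,0,74],
  [0,0,0,-0.23,-0.008,0,74],
  [0,0,0,-0.26,-0.008,0,74],
  [0,0,0,-0.29,-0.008,0,74],
])

```text
t: 7.6
ee_pos: [510.3, 142.1, 5.6]
orientation: [-2.049, -2.381, 0.0]
ft_force: [1.1, 1.8, 0.3]
width: 74.0
grasp_force: 0.9
```

>>> servo_tool([
  [0,0,0,-0.03,0,0,74],
  [0,0,0,-0.06,0,0,74],
  [0,0,0,-0.09,0,0,74],
  [0,0,0,-0.12,0,0,74],
  [0,0,0,-0.15,0,0,74],
  [0,0,0,-0.18,0,0,74],
  [0,0,0,-0.2,0,0,74],
  [0,0,0,-0.22,0,0,74],
  [0,0,0,-0.23,0,0,74],
])

```text
t: 8.72
ee_pos: [517.1, 96.8, 5.6]
orientation: [-2.05, -2.381, 0.0]
ft_force: [-0.7, 0.3, -0.8]
width: 74.1
grasp_force: 0.6
```

Run:
```python
from h import *
plan(-119,0,4,np.pi/2);tclip()
```

```text
t 8.72 rack [[-180.2    0.8]] z 5.6 target [525.  36.   4.] turn [-0.    -0.     0.001] shift [-0.306 -0.004  0.008] q6 0.01 F [-0.7  0.3 -0.8] w 74.0967378530645
top 49 [108.4  99.8] centre [[-73.7  -0.7]] [[-123.5, -55.1], [-23.6, -54.7], [-24.0, 53.7], [-123.9, 53.3]]
```

>>> servo_tool([
  [0,0,0,-0.02,0,0,74],
  [0,0,0,-0.045,0,0,74],
  [0,0,0,-0.07,0,0,74],
  [0,0,0,-0.095,0,0,74],
  [0,0,0,-0.12,0,0,74],
  [0,0,0,-0.145,0,0,74],
  [0,0,0,-0.17,0,0,74],
  [0,0,0,-0.195,0,0,74],
  [0,0,0,-0.22,0,0,74],
  [0,0,0,-0.24,0,0,74],
])

```text
t: 10.02
ee_pos: [524.4, 49.3, 5.7]
orientation: [2.049, 2.381, 0.0]
ft_force: [0.6, 0.2, 1.0]
width: 74.1
grasp_force: 0.8
```

>>> servo_tool([
  [0,0,0,-0.02,0,0,74],
  [0,0,0,-0.04,0,0,74],
  [0,0,0,-0.06,0,0,74],
  [0,0,0,-0.08,0,0,74],
  [0,0,0,-0.1,0,0,74],
  [0,0,0,-0.12,0,0,74],
  [0,0,0,-0.13,0,0,74],
  [0,0,0,-0.14,0,0,74],
])

```text
t: 11.02
ee_pos: [528.5, 21.8, 5.7]
orientation: [2.049, 2.381, 0.0]
ft_force: [1.0, 2.6, 0.5]
width: 73.6
grasp_force: 1.0
```

Run:
```python
from h import *
plan(-80,0,4,np.pi/2);tclip("pics/t3.png")
```

```text
t 11.03 rack [[-104.3    0.9]] z 5.7 target [531.  -2.   4.] turn [ 0.    -0.     0.001] shift [-0.121 -0.005  0.008] q6 -0.13 F [1.  2.6 0.5] w 73.55873332973839
top 1 [0. 0.] centre [[-23.6 -53.7]] [[-23.6, -53.7], [-23.6, -53.7], [-23.6, -53.7], [-23.6, -53.7]]
```

>>> servo_tool([
  [0,0,0,-0.02,0,0,74],
  [0,0,0,-0.04,0,0,74],
  [0,0,0,-0.06,0,0,74],
  [0,0,0,-0.08,0,0,74],
  [0,0,0,-0.095,0,0,74],
  [0,0,0,-0.11,0,0,74],
])

```text
t: 11.82
ee_pos: [531.7, -0.1, 5.7]
orientation: [-2.049, -2.381, 0.0]
ft_force: [0.4, 2.7, 0.1]
width: 74.1
grasp_force: 0.9
```

```bash
cat >> h.py <<'E'
def force(n=6):
    F=[];c,s=np.cos(RA),np.sin(RA)
    for i in range(n):
        o=ctrl.get_obs();F.append(-np.dot(o["ft_force"][:2],[c,s]));ctrl.get_image("top")
    print("t",round(o["t"],2),"rack",rack(o["ee_pos"]).round(2),"front",(rack(o["ee_pos"])[0,0]+156.4).round(1),"push N",np.round(F,1),np.mean(F).round(2))
E
python3 -c "
from h import *
force()"
```

```text
t 12.07 rack [[-82.3    0.61]] front 74.1 push N [ 2.6 -0.3  0.5  0.2 -0.2 -0.4] 0.41
```

View pics/t3.png

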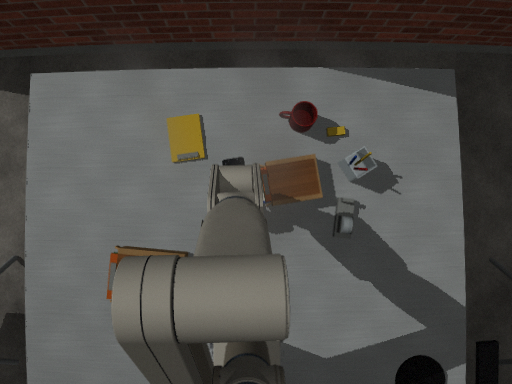

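The top view shows the arm covering the clipboard, the rack undisturbed, and all bystanders in place. I'll now take short steps and watch the force.

>>> servo_tool([
  [0,0,0,-0.01,0,0,74],
  [0,0,0,-0.02,0,0,74],
])

```text
t: 12.38
ee_pos: [532.2, -3.8, 5.6]
orientation: [-2.049, -2.381, 0.0]
ft_force: [-0.3, 1.5, -0.1]
width: 74.1
grasp_force: 0.6
```

>>> servo_tool([
  [0,0,0,-0.01,0,0,74],
  [0,0,0,-0.02,0,0,74],
])

```text
t: 12.62
ee_pos: [532.9, -7.9, 5.6]
orientation: [-2.049, -2.381, 0.0]
ft_force: [0.2, 0.3, -1.4]
width: 74.1
grasp_force: 0.6
```

```bash
python3 -c "
from h import *
force()"
```

```text
t 12.88 rack [[-74.27   1.  ]] front 82.1 push N [ 0.2  0.2 -0.8  0.2  0.1 -1. ] -0.16
```

>>> servo_tool([
  [0,0,0,-0.01,0,0,74],
  [0,0,0,-0.02,0,0,74],
])

```text
t: 13.18
ee_pos: [533.5, -11.7, 5.7]
orientation: [-2.049, -2.381, -0.0]
ft_force: [1.0, 1.3, 0.7]
width: 73.7
grasp_force: 0.8
```

```bash
python3 -c "
from h import *
force()"
```

```text
t 13.43 rack [[-70.27   0.92]] front 86.1 push N [ 1.2  0.3 -0.2 -0.5 -0.5  0.3] 0.09
```

>>> servo_tool([
  [0,0,0,-0.01,0,0,74],
  [0,0,0,-0.02,0,0,74],
])

```text
t: 13.72
ee_pos: [534.1, -15.7, 5.7]
orientation: [-2.049, -2.381, -0.0]
ft_force: [0.6, 2.5, 0.9]
width: 73.6
grasp_force: 1.4
```

```bash
python3 -c "
from h import *
force()"
```

```text
t 13.97 rack [[-66.24   0.94]] front 90.2 push N [ 2.3  1.5  0.1  0.7  0.8 -0.2] 0.88
```

>>> servo_tool([
  [0,0,0,-0.01,0,0,74],
  [0,0,0,-0.015,0,0,74],
])

```text
t: 14.28
ee_pos: [534.5, -18.5, 5.7]
orientation: [-2.049, -2.381, -0.0]
ft_force: [0.4, 3.6, 0.0]
width: 74.1
grasp_force: 2.0
```

```bash
python3 -c "
from h import *
force(8);print(ctrl.get_obs()['grasp_force'])"
```

```text
t 14.62 rack [[-63.46   0.9 ]] front 92.9 push N [3.5 4.1 3.2 3.7 4.  3.8 3.5 3.1] 3.62
1.8631215021014214
```

>>> servo_tool([
  [0,0,0,-0.01,0,0,74],
  [0,0,0,-0.015,0,0,74],
])

```text
t: 14.92
ee_pos: [534.9, -21.6, 5.7]
orientation: [-2.049, -2.381, -0.0]
ft_force: [0.4, 4.7, -0.3]
width: 74.3
grasp_force: 2.7
```

```bash
python3 -c "
from h import *
force(8);print(ctrl.get_obs()['grasp_force'])"
```

```text
t 15.28 rack [[-60.35   0.9 ]] front 96.1 push N [4.6 4.4 4.6 4.  4.5 4.2 3.7 3.8] 4.22
2.046954073011875
```

>>> servo_tool([
  [0,0,0,-0.008,0,0,74],
  [0,0,0,-0.012,0,0,74],
  [0,0,0,-0.012,0,0,74],
])

```text
t: 15.7
ee_pos: [535.3, -23.9, 5.7]
orientation: [-2.049, -2.381, -0.0]
ft_force: [-0.5, 6.5, 0.6]
width: 73.7
grasp_force: 2.8
```

```bash
python3 -c "
from h import *
force(6)"
```

```text
t 15.95 rack [[-58.16   0.87]] front 98.2 push N [6.5 5.9 4.1 5.2 5.9 5.5] 5.53
```

The push is 5.5 N, within the 4 to 7 N wanted. I'll back off slowly, then rise and look.

>>> servo_tool([
  [0,0,0,0.008,0,0,74],
  [0,0,0,0.016,0,0,74],
  [0,0,0,0.024,0,0,74],
  [0,0,0,0.035,0,0,74],
  [0,0,0,0.05,0,0,74],
  [0,0,0,0.1,0,0,74],
  [0,0,0,0.25,0,0,74],
  [0,0,0,0.35,0,-0.3,74],
  [0,0,0,0.5,0,-0.8,74],
  [0,0,0,0.8,0,-0.9,74],
])

```text
t: 17.25
ee_pos: [515.8, 110.6, 167.7]
orientation: [2.05, 2.378, 0.003]
ft_force: [1.4, 1.2, -0.4]
width: 74.0
grasp_force: 0.0
```

>>> servo_tool([
  [0,0,0,0.7,-0.5,0,74],
  [0,0,0,0.7,-0.5,0,74],
  [0,0,0,0.7,-0.5,0,74],
  [0,0,0,0.7,-0.5,0,74],
  [0,0,0,0.7,-0.5,0,74],
])

```text
t: 17.88
ee_pos: [395.6, 233.8, 165.2]
orientation: [2.048, 2.382, 0.001]
ft_force: [-0.2, 0.6, 0.0]
width: 74.0
grasp_force: 0.0
```

Run:
```python
from h import *
plan(-80,0,4,np.pi/2);tclip()
im,d,ci=grab("top");save("pics/end.png",cv2.resize(im[80:260,180:420],None,fx=3,fy=3,interpolation=2))
```

```text
t 17.88 rack [[-333.7  -99.2]] z 165.2 target [531.  -2.   4.] turn [0.    0.    0.002] shift [-1.269  0.493  0.807] q6 0.36 F [-0.2  0.6  0. ] w 74.01170609716533
top 84 [106.4  21.6] centre [[-36.8  -0.1]] [[-47.3, -53.3], [-25.8, -53.2], [-26.3, 53.2], [-47.9, 53.1]]
```

View pics/end.png

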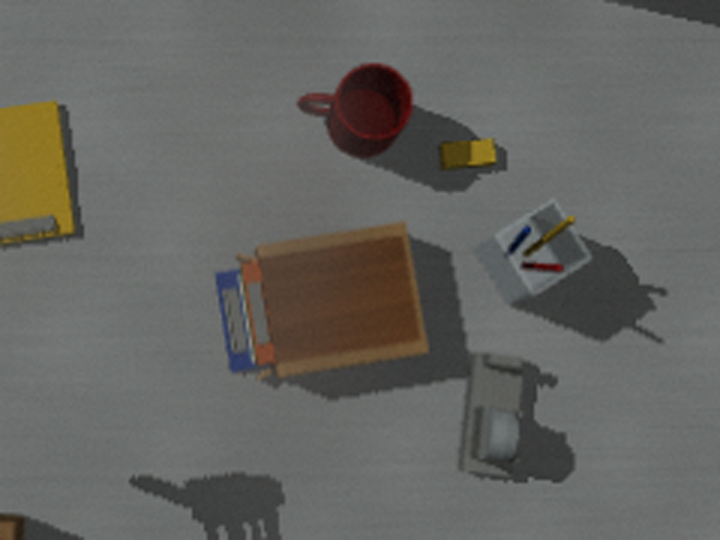

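The final view shows the clipboard in the bottom bay, square and centred at y≈0, with only the clip end showing at (235,320). The mug, eraser, pen holder and dispenser haven't moved, and the arm is clear.

```bash
python3 -c "
from workcell import ctrl
print(ctrl.close_job())"
```

```text
the job is handed in; nothing more can be done
None
```

I slid the blue clipboard into the bottom bay and pressed it to about 5.5 N (roughly 8 mm, estimated from the force), then left it square and centred with the arm clear, and handed in at about 18 s; how far the stop stays pressed after release was not measured, and no verdict came back.

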